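Set the resin and hardener bottles together into the mixing caddy

ROBOT

A 7-joint arm with a two-finger parallel gripper is mounted at the origin on the work surface. World frame = base frame: x ahead of the robot, y to its left, z up, the work surface at z = 0. Lengths are in mm, angles in rad, forces in N, time in s.
With the tool pointing down it reaches from about 400 to 875 mm from the base axis. Payload 4.4 kg.
Tool frame: the origin (TCP) lies on the centre line of the jaws, within the pads' length; the fingertips stand 25 mm ahead of it and the grasp point (between the pads) lies 6 mm ahead of it (ctrl.finger_overhang is the distance from the TCP to the fingertips, in mm); z points along the fingers, y is the line along which they close (so a half turn about z gives the same grasp; the last joint's range is limited). The gripper opens to 85 mm and grips with 20 to 120 N. Pads are 22 mm wide; open, the fingers measure 114 mm over their backs; the gripper's body (76 mm by 85 mm) begins 54 mm behind the grasp point. The pads swing forward as they close: fully open they stand 13 mm farther back than shut.
Start: joints at [-1.24, 0.628, 0.038, 1.517, -0.027, 0.996, -0.02], TCP at [251.184, 599.52, 256.313] pointing down, gripper open.
Joint ranges: [-3.06, 3.06], [-0.37, 2.12], [-1.25, 1.32], [0.18, 2.47], [-1.1, 4.24], [0.23, 1.98], [-2.94, 2.94]. Speed limits (rad/s): [2.57, 2.57, 3.14, 3.14, 3.14, 3.14, 3.14].

INTERFACE

Orientations are given as [roll, pitch, yaw] about the fixed x, y, z axes, in that order (R = Rz(yaw) Ry(pitch) Rx(roll)).
In Python, from cell import ctrl gives the robot as it stands. The module is installed in compiled form; this text tells all that it offers.
- The arm moves only by the tool play_rows, never from a script. Its argument "targets" is a list of rows, each a list of 5 numbers: the closure, from 0 (fully open) to 1 (shut), then the shift along the tool's x, y, z in cm, then the turn about the tool's z in degrees. In form: [[gripper, dx, dy, dz, spin], ...]. A call has 1 to 10 rows; each row is the pose to reach, as a shift and turn from the pose commanded when the call began, along the tool's axes at that moment; what a row does not reach only later rows make up. A row lasts 1/10 s, in which the tool goes at most 50 mm and 8.59 degrees, less where a joint would pass 70% of its speed; a pose out of reach is approached as far as the arm can. A call with a gripper value outside its range is refused whole. The fingers move at their own pace and stop on an object; the grip force is fixed at half the most. Time passes only in rows, so rows that repeat a pose let the fingers close. It gives the time, the measured TCP pose, the force, the opening and the grip force at its end, in the units of the state.
- ctrl.read_state(): the state, without advancing time (a new reading comes with each control period).
- ctrl.get_image(name): name is "side" or "top"; returns (picture, depth): 384x512x3 uint8, red, green, blue; 384x512 float32, mm along the optical axis (not along the pixel's ray), 0 where there is no reading.
- ctrl.calibration(name): a dict with "vfov" (degrees; the focal length in pixels is half the picture's height over the tangent of half this angle, whatever the lens; pixels are square), "cx", "cy" (the principal point, pixels), "extrinsics" (4x4, takes a point from camera to world coordinates). Camera axes: x right, y down, z forward; pixel columns grow to the right and rows downward; lengths in mm; the calibration is good to about 2 mm. A picture is of the moment at which its call begins. calibration takes no time and is no camera call.
- ctrl.finish_job(): hands the job in; it is judged then, once.
Trained networks look in the newest picture that a camera, given by its name, has taken for a name from the list of things; names that differ only in an ending like _2 or _b are one class to them, and where a whole thing is asked for, a point or a joint stands for the part that bears it (a point fixed in the world has none). Each returns a list of dicts, best first, with "confidence" (0 to 1); they miss things now and then, are a little off and sometimes report something else, mostly with a low value. They report only what shows in the picture. A call takes as long as a camera call. They do not tell look-alikes from the thing itself.
- ctrl.search_frame(camera, name): "bbox" ([left, top, right, bottom] in pixels, round what is visible of it).
- ctrl.trace(camera, name): "pixels" (384x512 bool, what is visible of it) and "bbox" ([left, top, right, bottom] in pixels, round what is visible of it).
The state is a dict: "clock": time; "qpos": joint angles; "qd": joint speeds; "tau": joint torques, N m; "eef_pos": TCP position; "tool_rot": TCP orientation; "force": force on the tool from outside, world axes, zero at the start; "torque": the same for the moment, N m; "width": finger opening in mm; "gripper_force": force on a finger pad.
Only numpy, scipy, OpenCV 4.12 (cv2) and the standard library are available. Lean on these libraries where they do the work, as an engineer would, in place of code of your own. Each camera call takes 0.05 s, during which the arm holds its last target. There are 200 camera calls.

TASK

Get the mixing station ready: take the resin bottle (amber, red cap) and the hardener bottle (white, black cap), which stand side by side, both together in one grasp, lift them clear and carry them upright to the blue caddy. Set them down as a pair, upright and close side by side, on the floor of the caddy's empty rectangular pocket, before letting go. Leave the green-capped twin pack where it stands.

Things in the scene. Friction and masses are not known exactly. Their poses are not given: they have to be found in the camera images.
- resin: Loose amber square bottle, round red cap, about 60 g. Body 26 x 26 mm, 60 mm tall, flat sides; cap 19 mm wide, 80 mm tall in all. Origin: centre of its underside, z up. Stands upright on a 6 mm plywood board beside the hardener bottle, sides parallel, centres 27.5 mm apart along the bottles' y axis (the pair measures 53.5 mm along y, 26 mm along x). Either may be on the left.
- hardener: Loose white square bottle with a round black cap; same shape, size and weight as the resin bottle. Origin: centre of its underside, z up, x and y square to its sides. Stands on the same board, next to the resin bottle along y.
- pocket (a point): Centre of the floor of the empty pocket in the fixed blue caddy. Pocket inside: 84 mm along its y, 50 mm along its x, open on top; floor 5 mm above the table, walls 5 mm thick rising 13 mm above the floor; z up. The pair fits with its line of centres along y, either way round. On the -y side the caddy has a wider tray, equally high, holding two flat wooden paddles (not used).
- spare_pack: A bystander: two grey square bottles with green caps in a green band, one loose body, 28 mm along x, 56 mm along y (its line of centres), 80 mm tall, about 200 g, upright on another 6 mm plywood board. Origin: centre of its underside, z up. To be left alone.
There are look-alikes about, which are no part of the job. What is meant by the resin is not turquoise, and is the larger of those in its own colour. Of the things that look like the part that bears pocket, the larger one is meant.

How it is judged (in metres and radians):
On the way, in this order (a step that is already met when the one before it is completed fails the run):
1. both bottles are off their board at the same time, each at least 29 mm above it (height (world z) of each of resin, hardener above 0.035 m), for 0.2 s.
2. both bottles are in the pocket, at most 12 mm above its floor, while the fingers still hold at least one of them (x of resin in the frame of pocket between -0.025 and 0.025 m and y of resin in the frame of pocket between -0.042 and 0.042 m and z of resin in the frame of pocket between -0.004 and 0.012 m and x of hardener in the frame of pocket between -0.025 and 0.025 m and y of hardener in the frame of pocket between -0.042 and 0.042 m and z of hardener in the frame of pocket between -0.004 and 0.012 m and (contact force between the fingers and resin above 0.3 N or contact force between the fingers and hardener above 0.3 N)), for 0.05 s.
At the end, for the whole second after the job is handed in: Both bottles stand on the pocket's floor (undersides within 5 mm of it, centres within 20 mm of the pocket's centre along its x and 36 mm along its y), upright within about 10 degrees, at rest, their centres at most 42 mm apart (x of resin in the frame of pocket between -0.02 and 0.02 m and y of resin in the frame of pocket between -0.036 and 0.036 m and z of resin in the frame of pocket between -0.004 and 0.005 m and angle between each of resin, hardener's own z axis and vertical below 0.17 rad and linear speed of each of resin, hardener below 0.02 m/s and x of hardener in the frame of pocket between -0.02 and 0.02 m and y of hardener in the frame of pocket between -0.036 and 0.036 m and z of hardener in the frame of pocket between -0.004 and 0.005 m and horizontal distance between resin and hardener below 0.042 m); the robot touches nothing.
It fails at once if the resin or the hardener bottle is tipped by more than about 35 degrees (angle between any of resin, hardener's own z axis and vertical above 0.6 rad).
It fails at once if the green-capped twin pack is moved by more than 25 mm (distance of spare_pack from where it was at the start of the episode above 0.025 m).
It also fails if it takes over 38 s, if anything falls off the work surface, if the arm or the gripper's body presses on something with over 40 N, if the wrist force passes 120 N, or if a joint passes its speed limit or range.

## Working session

There is one attempt and no reset: what is moved stays moved. The work goes in short steps, Python scripts to look and compute and a tool call to move; the robot and the scene stay as the last step left them, time stands still between calls to the robot, and variables do not carry over. Pictures are saved under pics/ and viewed, at most 10 in all, crops included, and the job is handed in when it is done.

Besides the shell and the picture viewer there is one more tool, called after ">>>" as name([rows], argument=value, ...), one row to a line, values as JSON. play_rows: Moves the arm, as the interface text tells. Its arguments: {"type":"object","properties":{"targets":{"type":"array"}},"required":["targets"]}

```bash
mkdir -p pics
cat > h.py <<'E'
import numpy as np, cv2
from cell import ctrl
def world(cam,D):
    c=ctrl.calibration(cam); h,w=D.shape
    f=h/2/np.tan(np.radians(c["vfov"])/2)
    v,u=np.mgrid[:h,:w]
    P=np.stack([(u-c["cx"])/f*D,(v-c["cy"])/f*D,D,np.ones_like(D)],-1)
    return (P@np.array(c["extrinsics"]).T)[...,:3]
E
python3 - <<'E'
from h import *
for n in("side","top"):
    I,D=ctrl.get_image(n); np.savez(n,I=I,D=D)
    cv2.imwrite(f"pics/{n}0.png",I[...,::-1])
    P=world(n,D)
    for k in("resin","hardener","pocket","spare_pack"):
        for r in ctrl.trace(n,k):
            m=r["pixels"]&(D>0); q=P[m]
            print(n,k,round(r["confidence"],2),r["bbox"],m.sum(),np.median(q,0).round() if len(q) else 0, np.percentile(q[:,2],[5,95]).round() if len(q) else 0)
s=ctrl.read_state();print(s["eef_pos"],s["tool_rot"],s["clock"])
E
```

```text
side resin 0.83 [371.6, 245.7, 400.4, 277.1] 481 [ 468. -296.   54.] [ 9. 85.]
side resin 0.61 [332.0, 267.2, 354.9, 296.6] 408 [ 375. -276.   50.] [ 7. 79.]
side resin 0.53 [394.3, 225.0, 407.3, 246.7] 191 [ 555. -260.   31.] [-1. 53.]
side hardener 0.76 [369.5, 232.7, 383.5, 263.8] 345 [ 467. -267.   61.] [17. 85.]
side pocket 0.7 [191.5, 115.9, 272.7, 162.6] 2162 [464. 231.   5.] [-0. 17.]
side pocket 0.69 [113.7, 140.7, 171.9, 170.7] 1042 [251. 319.   3.] [-1. 11.]
side spare_pack 0.73 [277.5, 145.1, 302.3, 182.8] 625 [492.  16.  53.] [10. 84.]
top resin 0.75 [370.7, 200.9, 394.8, 215.0] 292 [ 383. -262.   59.] [ 0. 82.]
top resin 0.72 [386.9, 153.1, 408.1, 172.1] 218 [ 473. -286.   67.] [20. 88.]
top resin 0.62 [368.3, 118.7, 385.9, 133.1] 138 [ 558. -252.   39.] [ 2. 55.]
top hardener 0.51 [372.2, 155.4, 393.8, 169.5] 260 [ 476. -255.   65.] [23. 88.]
top pocket 0.92 [95.5, 125.3, 195.6, 204.8] 4457 [468. 241.   6.] [ 2. 19.]
top pocket 0.67 [68.8, 234.1, 137.8, 296.4] 2211 [253. 325.   4.] [ 1. 13.]
top spare_pack 0.83 [234.0, 141.8, 258.1, 157.2] 468 [496.  26.  66.] [ 8. 88.]
[251.18625802 599.47634953 256.27242627] [-3.14150959e+00 -2.17985088e-05  2.74472570e+00] 0.5
```

View pictures.

Run:
```python
from h import *
a=cv2.imread("pics/top0.png");b=cv2.imread("pics/side0.png")
cv2.imwrite("pics/topc.png",cv2.resize(a[100:310,50:430],None,fx=2.1,fy=2.1,interpolation=cv2.INTER_CUBIC))
cv2.imwrite("pics/sidec.png",cv2.resize(b[100:310,90:430],None,fx=2.3,fy=2.3,interpolation=cv2.INTER_CUBIC))
```

```text
(no output)
```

View pics/topc.png

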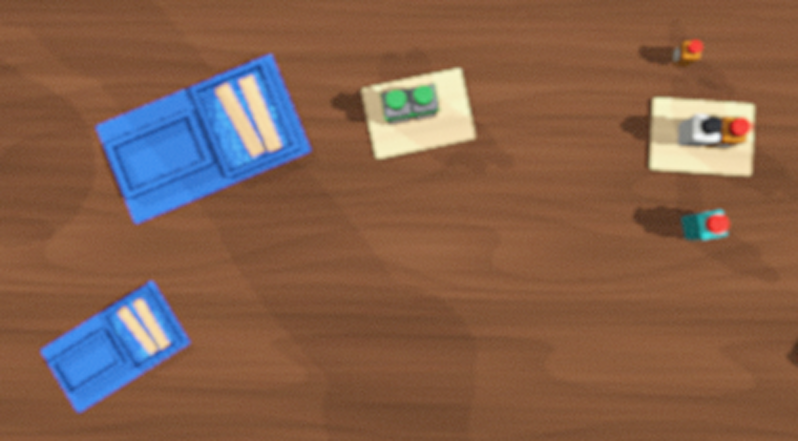

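View pics/sidec.png

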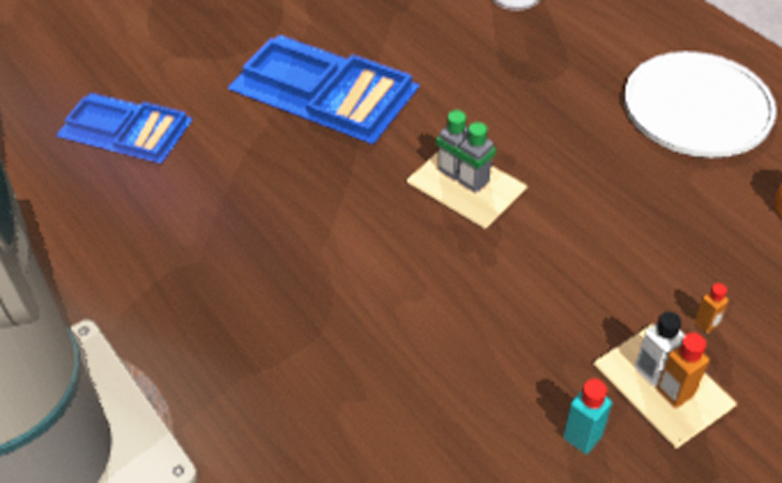

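Run:
```python
from h import *
print(ctrl.finger_overhang)
d=np.load("top.npz");P=world("top",d["D"]);I=d["I"].astype(int);ok=d["D"]>0
X,Y,Z=P[...,0],P[...,1],P[...,2]
reg=ok&(abs(X-475)<50)&(abs(Y+272)<60)
print("board z",np.median(Z[reg&(Z<20)]))
for lo,hi in((80,95),(60,72)):
    m=reg&(Z>lo)&(Z<hi); q=P[m]
    print(lo,m.sum(),q.mean(0).round(1),cv2.minAreaRect(q[:,:2].astype(np.float32)))
m=reg&(Z>78); red=(I[...,0]>130)&(I[...,1]<90)
dark=I.max(-1)<70
for k,mm in(("red",m&red),("black",m&dark)): print(k,mm.sum(),P[mm].mean(0).round(1),cv2.minAreaRect(P[mm][:,:2].astype(np.float32)))
s=np.load("side.npz");Ps=world("side",s["D"]);
reg=(s["D"]>0)&(abs(Ps[...,0]-475)<50)&(abs(Ps[...,1]+272)<60)
Is=s["I"].astype(int)
for k,c in(("red",(Is[...,0]>130)&(Is[...,1]<80)),("black",Is.max(-1)<70)):
    mm=reg&c&(Ps[...,2]>72); q=Ps[mm]; print("side",k,mm.sum(),q.mean(0).round(1),q.min(0).round(),q.max(0).round())
# caddy
blue=(I[...,2]>I[...,0]+50)&ok&(abs(X-470)<120)&(abs(Y-240)<120)
q=P[blue]; print("caddy",blue.sum(),cv2.minAreaRect(q[:,:2].astype(np.float32)))
b=blue&(Z>11); print(b.sum(), np.percentile(Z[blue],[5,25,50,75,95]).round(1))
H=np.zeros((480,480,3),np.uint8)
# rectified height + colour map, 0.5mm/px, x up, y left; centre (470,240)
from scipy.interpolate import griddata
gx,gy=np.meshgrid(np.arange(350,590,.5)[::-1],np.arange(120,360,.5)[::-1],indexing="ij")
w=ok&(abs(X-470)<140)&(abs(Y-240)<140)
z=griddata(P[w][:,:2],Z[w],(gx,gy)); c=griddata(P[w][:,:2],I[w].astype(float),(gx,gy))
np.savez("rect",z=z,c=c)
o=np.hstack([c[20:,:400,::-1],np.repeat((np.clip(z,-2,23)*10+20)[20:,:400,None],3,2)])
cv2.imwrite("pics/rect.png",o)
```

```text
25.0
board z 4.58706729734422
80 151 [ 478.4 -275.1   86.2] ((479.17852783203125, -276.1574401855469), (46.20677185058594, 18.952943801879883), 86.4653549194336)
60 166 [ 476.3 -270.8   65.7] ((478.989501953125, -275.6063537597656), (53.64419937133789, 26.442943572998047), 87.10371398925781)
red 54 [ 477.1 -287.1   86.1] ((477.7425231933594, -287.14306640625), (13.7003812789917, 14.849254608154297), 46.83367919921875)
black 42 [ 478.4 -261.4   86.5] ((478.8736572265625, -261.18194580078125), (11.384235382080078, 15.445587158203125), 14.288424491882324)
side red 92 [ 475.5 -294.3   82. ] [ 468. -302.   72.] [ 486. -284.   86.]
side black 90 [ 476.  -266.4   82.4] [ 469. -274.   72.] [ 488. -257.   87.]
caddy 4005 ((468.981201171875, 242.9000244140625), (113.80278015136719, 199.494140625), 23.920639038085938)
782 [ 1.6  3.8  5.3  7.6 19.2][ WARN:0@2.103] global loadsave.cpp:1063 imwrite_ Unsupported depth image for selected encoder is fallbacked to CV_8U.
```

View pics/rect.png

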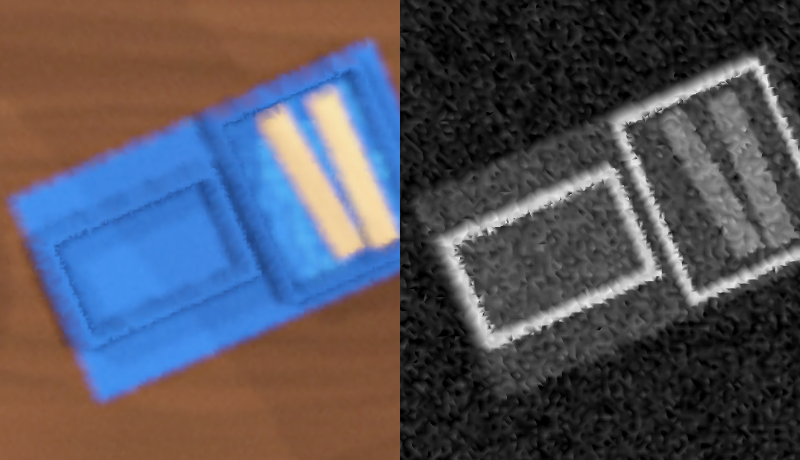

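Run:
```python
from h import *
r=np.load("rect.npz");z=r["z"]
m=(cv2.GaussianBlur(np.nan_to_num(z),(0,0),2)>11).astype(np.uint8)
n,l,s,c=cv2.connectedComponentsWithStats(m)
for i in range(1,n):
    if s[i,4]>1500: print(s[i])
# floor of the pocket: hole region containing seed
inv=1-m; n,l,s,c=cv2.connectedComponentsWithStats(inv,connectivity=4)
k=l[275,150]; v,u=np.nonzero(l==k); q=np.stack([589.5-v/2,359.5-u/2],1).astype(np.float32)
print("floor",s[k],cv2.minAreaRect(q),q.mean(0))
d=cv2.dilate((l==k).astype(np.uint8),np.ones((13,13)))&m
v,u=np.nonzero(d);q=np.stack([589.5-v/2,359.5-u/2],1).astype(np.float32);print("walls",cv2.minAreaRect(q))
# side check
S=np.load("side.npz");P=world("side",S["D"]);I=S["I"].astype(int)
blue=(I[...,2]>I[...,0]+50)&(S["D"]>0)&(np.hypot(P[...,0]-452,P[...,1]-284)<68)&(P[...,2]>12)
a=np.radians(23);q=P[blue][:,:2]-[452,284]
e=q@np.array([[np.cos(a),-np.sin(a)],[np.sin(a),np.cos(a)]]); e=e[(abs(e[:,0])<36)&(abs(e[:,1])<52)]
print("side",len(e),np.percentile(e,[2,98],axis=0).round(1))
def plan(x,y,yaw,zt):
    st=ctrl.read_state();p=np.array(st["eef_pos"]);t=st["tool_rot"][2]
    D=np.array([x,y])-p[:2]; print("move cm",((D@[np.cos(t),np.sin(t)])/10).round(2),((D@[np.sin(t),-np.cos(t)])/10).round(2),((p[2]-zt)/10).round(2),"spin deg",np.degrees((t-yaw+np.pi/2)%np.pi-np.pi/2).round(1),"or +-180; yaw",np.degrees(t).round(1),p.round(1),st["qpos"].round(2))
for g in((380,330),(480,-120),(478,-277)): plan(*g,np.radians(-3.2),200)
```

```text
[ 212   78  227  247 7387]
[  39  184  224  185 8022]
floor [   57   202   186   149 15736] ((451.2432861328125, 284.691162109375), (49.58263397216797, 83.18426513671875), 23.523208618164062) [451.06937 284.55914]
walls ((451.2432861328125, 284.6911926269531), (57.4787483215332, 91.08037567138672), 23.523208618164062)
side 221 [[-33.9 -49.2]
 [ 27.4  45. ]]
move cm -22.3 -19.87 5.63 spin deg -19.5 or +-180; yaw 157.3 [251.2 599.5 256.3] [-1.24  0.63  0.04  1.52 -0.03  1.   -0.02]
move cm -48.91 -57.51 5.63 spin deg -19.5 or +-180; yaw 157.3 [251.2 599.5 256.3] [-1.24  0.63  0.04  1.52 -0.03  1.   -0.02]
move cm -54.8 -72.07 5.63 spin deg -19.5 or +-180; yaw 157.3 [251.2 599.5 256.3] [-1.24  0.63  0.04  1.52 -0.03  1.   -0.02]
```

>>> play_rows([
  [0, -42, -41, 0, -19.5],
  [0, -42, -41, 0, -19.5],
  [0, -42, -41, 0, -19.5],
  [0, -42, -41, 0, -19.5],
  [0, -42, -41, 0, -19.5],
  [0, -42, -41, 0, -19.5],
  [0, -42, -41, 0, -19.5],
  [0, -42, -41, 0, -19.5],
  [0, -42, -41, 0, -19.5],
  [0, -42, -41, 0, -19.5],
])

```text
clock: 1.5
eef_pos: [446.9, 137.3, 256.7]
tool_rot: [3.141, 0.001, 3.085]
force: [0.8, 0.7, 0.6]
width: 85.5
gripper_force: 0.0
```

```bash
cat >> h.py <<'E'
def plan(x,y,yawdeg,zt):
    st=ctrl.read_state();p=np.array(st["eef_pos"]);t=st["tool_rot"][2];yaw=np.radians(yawdeg)
    D=np.array([x,y])-p[:2]; print("move cm",((D@[np.cos(t),np.sin(t)])/10).round(2),((D@[np.sin(t),-np.cos(t)])/10).round(2),((p[2]-zt)/10).round(2),"spin",np.degrees((t-yaw+np.pi/2)%np.pi-np.pi/2).round(1),"yaw",np.degrees(t).round(1),p.round(1),np.round(st["qpos"],2),st["clock"],st["width"],st["gripper_force"],np.round(st["force"],1))
E
python3 -c "
from h import *
plan(478,-277,-3.2,160)"
```

```text
move cm -5.44 -41.19 9.67 spin -0.0 yaw 176.8 [446.9 137.3 256.7] [-0.34  0.37 -0.02  2.01  0.01  0.76  1.15] 1.5 85.46973440866468 0.0 [0.8 0.7 0.6]
```

>>> play_rows([
  [0, -5.4, -41.2, 9.7, 0],
  [0, -5.4, -41.2, 9.7, 0],
  [0, -5.4, -41.2, 9.7, 0],
  [0, -5.4, -41.2, 9.7, 0],
  [0, -5.4, -41.2, 9.7, 0],
  [0, -5.4, -41.2, 9.7, 0],
  [0, -5.4, -41.2, 9.7, 0],
  [0, -5.4, -41.2, 9.7, 0],
  [0, -5.4, -41.2, 9.7, 0],
  [0, -5.4, -41.2, 9.7, 0],
])

```text
clock: 2.5
eef_pos: [475.7, -280.8, 158.4]
tool_rot: [-3.139, -0.0, 3.078]
force: [-0.1, 0.5, -0.1]
width: 85.2
gripper_force: 0.0
```

>>> play_rows([
  [0, 0, 0, 0, 0],
  [0, 0, 0, 0, 0],
  [0, 0, 0, 0, 0],
])

```text
clock: 2.8
eef_pos: [477.4, -273.6, 159.7]
tool_rot: [3.141, 0.0, 3.088]
force: [0.4, 0.5, 0.8]
width: 85.4
gripper_force: 0.0
```

```bash
python3 -c "
from h import *
plan(478,-277,-3.2,53)"
```

```text
move cm -0.08 -0.33 10.67 spin 0.1 yaw 176.9 [ 477.4 -273.6  159.7] [ 0.48  0.62 -0.02  1.89  0.02  0.63  1.97] 2.8 85.39225685505855 0.0 [0.4 0.5 0.8]
```

>>> play_rows([
  [0, -0.1, -0.3, 3, 0],
  [0, -0.1, -0.3, 5, 0],
  [0, -0.1, -0.3, 7, 0],
  [0, -0.1, -0.3, 9, 0],
  [0, -0.1, -0.3, 10, 0],
  [0, -0.1, -0.3, 10.7, 0],
  [0, -0.1, -0.3, 10.7, 0],
  [0, -0.1, -0.3, 10.7, 0],
  [0, -0.1, -0.3, 10.7, 0],
])

```text
clock: 3.7
eef_pos: [478.2, -278.6, 53.1]
tool_rot: [-3.141, 0.001, 3.085]
force: [-0.1, -0.0, -0.3]
width: 84.9
gripper_force: 0.0
```

Run:
```python
from h import *
plan(478,-277,-3.2,53)
I,D=ctrl.get_image("side"); cv2.imwrite("pics/s2.png",cv2.resize(I[190:310,300:460,::-1],None,fx=4,fy=4,interpolation=cv2.INTER_CUBIC))
```

```text
move cm 0.03 0.16 0.01 spin -0.0 yaw 176.8 [ 478.2 -278.6   53.1] [ 0.49  0.79 -0.01  1.93  0.02  0.41  1.97] 3.7 84.8612070887661 0.0 [-0.1 -0.  -0.3]
```

View pics/s2.png

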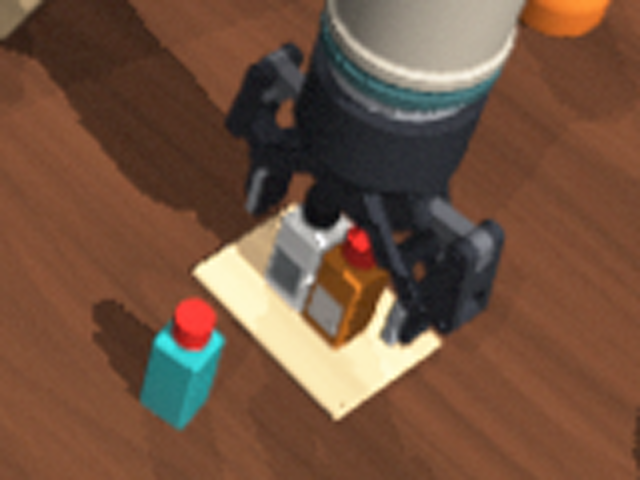

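The jaws straddle both bottles (white about 310,250 and amber 345,290 in the crop), with clear gaps on both sides, so I'm closing.

>>> play_rows([
  [0.15, 0, 0, 0, 0],
  [0.25, 0, 0, 0, 0],
  [0.32, 0, 0, 0, 0],
  [0.4, 0, 0, 0, 0],
  [0.5, 0, 0, 0, 0],
  [0.7, 0, 0, 0, 0],
  [1, 0, 0, 0, 0],
  [1, 0, 0, 0, 0],
  [1, 0, 0, 0, 0],
])

```text
clock: 4.65
eef_pos: [477.7, -278.3, 52.6]
tool_rot: [-3.142, 0.0, 3.085]
force: [0.1, 0.1, 5.0]
width: 51.3
gripper_force: 62.4
```

>>> play_rows([
  [1, 0, 0, -0.5, 0],
  [1, 0, 0, -1.5, 0],
  [1, 0, 0, -3, 0],
  [1, 0, 0, -5, 0],
  [1, 0, 0, -6, 0],
  [1, 0, 0, -6, 0],
  [1, 0, 0, -6, 0],
])

```text
clock: 5.35
eef_pos: [477.5, -278.2, 112.2]
tool_rot: [3.142, -0.0, 3.085]
force: [-0.9, -0.2, -1.1]
width: 51.1
gripper_force: 62.6
```

Run:
```python
from h import *
plan(450,283,23.5,200)
I,D=ctrl.get_image("side"); cv2.imwrite("pics/s3.png",cv2.resize(I[190:310,300:460,::-1],None,fx=4,fy=4,interpolation=cv2.INTER_CUBIC))
```

```text
move cm 5.92 55.88 -8.78 spin -26.7 yaw 176.8 [ 477.5 -278.2  112.2] [ 0.49  0.69 -0.02  1.91  0.02  0.53  1.97] 5.35 51.0605254291898 62.59938597679138 [-0.9 -0.2 -1.1]
```

View pics/s3.png

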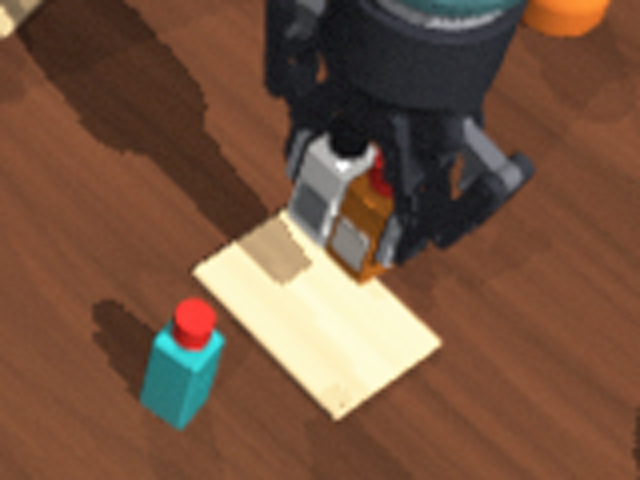

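>>> play_rows([
  [1, 0, 0.5, -2, 0],
  [1, 0.1, 1.5, -4.5, -1],
  [1, 0.3, 3, -7, -2],
  [1, 0.5, 5, -9, -4],
  [1, 0.8, 8, -10.5, -6],
  [1, 1.1, 11, -11, -8],
  [1, 1.4, 14, -11, -10],
  [1, 1.8, 17, -11, -12],
  [1, 2.1, 20, -11, -14],
  [1, 2.4, 23, -11, -16],
])

```text
clock: 6.4
eef_pos: [465.9, -46.1, 221.5]
tool_rot: [3.141, -0.002, -2.917]
force: [-0.0, -0.4, -1.4]
width: 51.5
gripper_force: 63.0
```

```bash
python3 -c "
from h import *
plan(450,283,23.5,220)"
```

```text
move cm -5.76 32.44 0.15 spin -10.7 yaw -167.2 [465.9 -46.1 221.5] [ 0.11  0.43 -0.1   2.04  0.06  0.68  1.77] 6.4 51.494893433219886 63.00880193710327 [-0.  -0.4 -1.4]
```

>>> play_rows([
  [1, -0.6, 3.5, 0, -1.5],
  [1, -1.2, 7, 0, -3],
  [1, -1.9, 10.5, 0, -4.5],
  [1, -2.6, 14.5, 0, -6],
  [1, -3.4, 18.5, 0, -7.5],
  [1, -4.1, 22.5, 0, -9],
  [1, -4.8, 26, 0, -10],
  [1, -5.3, 29, 0, -10.5],
  [1, -5.6, 31, 0, -10.7],
  [1, -5.8, 32.2, 0, -10.7],
])

```text
clock: 7.4
eef_pos: [451.1, 281.5, 221.3]
tool_rot: [3.141, -0.002, -2.729]
force: [0.5, -0.4, -1.5]
width: 51.4
gripper_force: 63.0
```

>>> play_rows([
  [1, 0, 0, 0, 0],
  [1, 0, 0, 0, 0],
  [1, 0, 0, 0, 0],
  [1, 0, 0, 0, 0],
])

```text
clock: 7.8
eef_pos: [452.5, 278.0, 222.3]
tool_rot: [-3.141, -0.0, -2.734]
force: [0.3, -0.0, -1.1]
width: 51.2
gripper_force: 63.0
```

```bash
python3 -c "
from h import *
plan(450,283,23.5,75)
I,D=ctrl.get_image('side'); cv2.imwrite('pics/s4.png',cv2.resize(I[0:180,120:340,::-1],None,fx=3,fy=3,interpolation=cv2.INTER_CUBIC))"
```

```text
move cm 0.03 0.56 14.73 spin -0.2 yaw -156.7 [452.5 278.  222.3] [-0.5   0.51 -0.15  1.88  0.11  0.76  1.27] 7.8 51.17582383902751 62.97556400299072 [ 0.3 -0.  -1.1]
```

View pics/s4.png

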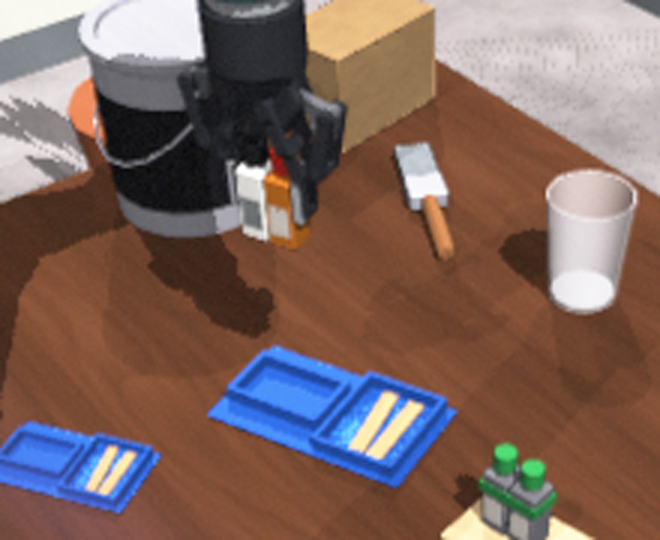

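>>> play_rows([
  [1, 0, 0.5, 2, 0],
  [1, 0, 0.5, 4.5, 0],
  [1, 0, 0.5, 7, 0],
  [1, 0, 0.5, 9.5, 0],
  [1, 0, 0.5, 11.5, 0],
  [1, 0, 0.5, 13, 0],
  [1, 0, 0.5, 14.2, 0],
  [1, 0, 0.5, 14.7, 0],
  [1, 0, 0.5, 14.7, 0],
  [1, 0, 0.5, 14.7, 0],
])

```text
clock: 8.85
eef_pos: [450.6, 284.3, 75.9]
tool_rot: [3.141, 0.001, -2.732]
force: [-0.2, 0.2, -1.1]
width: 51.3
gripper_force: 63.0
```

```bash
python3 -c "
from h import *
plan(450,283,23.5,52)
I,D=ctrl.get_image('side'); cv2.imwrite('pics/s5.png',cv2.resize(I[60:180,160:300,::-1],None,fx=5,fy=5,interpolation=cv2.INTER_CUBIC))"
```

```text
move cm 0.1 -0.1 2.39 spin -0.0 yaw -156.5 [450.6 284.3  75.9] [-0.55  0.74 -0.1   1.98  0.16  0.43  1.21] 8.85 51.255261071061106 62.97308921813965 [-0.2  0.2 -1.1]
```

View pics/s5.png

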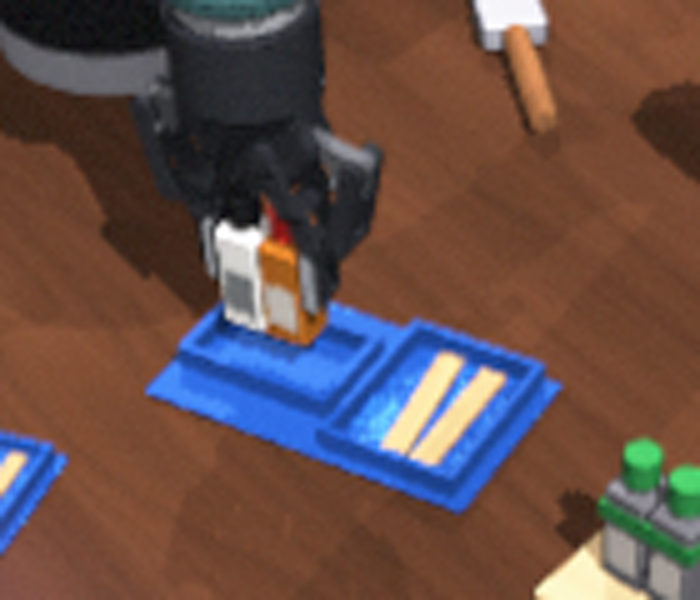

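>>> play_rows([
  [1, 0, 0, 0.5, 0],
  [1, 0, 0, 1, 0],
  [1, 0, 0, 1.5, 0],
  [1, 0, 0, 1.8, 0],
  [1, 0, 0, 2.0, 0],
  [1, 0, 0, 2.1, 0],
  [1, 0, 0, 2.2, 0],
  [1, 0, 0, 2.2, 0],
  [1, 0, 0, 2.2, 0],
])

```text
clock: 9.8
eef_pos: [450.2, 284.2, 53.4]
tool_rot: [3.142, 0.0, -2.732]
force: [0.4, 0.6, -2.1]
width: 51.4
gripper_force: 63.0
```

>>> play_rows([
  [1, 0, 0, 0.1, 0],
  [1, 0, 0, 0.1, 0],
  [1, 0, 0, 0.2, 0],
  [1, 0, 0, 0.2, 0],
])

```text
clock: 10.2
eef_pos: [450.2, 284.2, 51.6]
tool_rot: [3.142, 0.0, -2.732]
force: [-0.3, -0.3, 2.7]
width: 51.6
gripper_force: 63.6
```

>>> play_rows([
  [0.38, 0, 0, 0, 0],
  [0.33, 0, 0, 0, 0],
  [0.28, 0, 0, 0, 0],
  [0.2, 0, 0, 0, 0],
  [0.1, 0, 0, 0, 0],
  [0, 0, 0, 0, 0],
  [0, 0, 0, 0, 0],
  [0, 0, 0, 0, 0],
])

```text
clock: 11.0
eef_pos: [450.1, 284.1, 51.3]
tool_rot: [3.142, -0.0, -2.732]
force: [-0.4, -0.4, 0.4]
width: 85.1
gripper_force: 0.0
```

>>> play_rows([
  [0, 0, 0, -1, 0],
  [0, 0, 0, -3, 0],
  [0, 0, 0, -6, 0],
  [0, 0, 0, -9, 0],
  [0, 0, 0, -12, 0],
  [0, 0, 0, -15, 0],
  [0, 0, 0, -17, 0],
  [0, 0, 0, -17, 0],
  [0, 0, 0, -17, 0],
])

```text
clock: 11.9
eef_pos: [450.0, 284.0, 221.8]
tool_rot: [3.141, 0.001, -2.732]
force: [-0.5, 0.3, -0.4]
width: 85.4
gripper_force: 0.0
```

```bash
python3 -c "
from h import *
plan(450,283,23.5,52)
I,D=ctrl.get_image('side'); cv2.imwrite('pics/s6.png',cv2.resize(I[60:180,160:300,::-1],None,fx=5,fy=5,interpolation=cv2.INTER_CUBIC))"
```

```text
move cm 0.04 -0.09 16.98 spin -0.0 yaw -156.5 [450.  284.  221.8] [-0.51  0.51 -0.15  1.88  0.11  0.76  1.26] 11.9 85.37126880686978 0.0 [-0.5  0.3 -0.4]
```

View pics/s6.png

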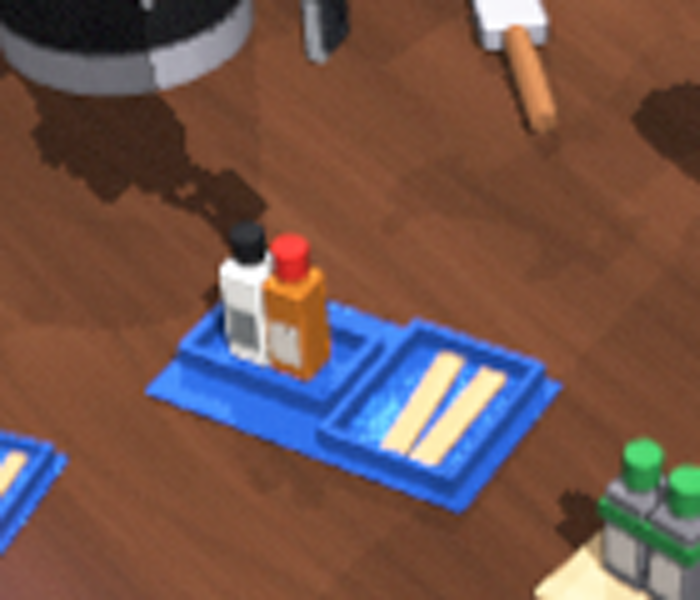

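Both bottles stand upright and side by side on the pocket floor (white at about 245,310, amber at about 298,320 in the crop), and the gripper is clear.

```bash
python3 -c "
from h import *
print(ctrl.finish_job())"
```

```text
the job is handed in; nothing more can be done
None
```

I set the resin and hardener bottles down together, upright and side by side, in the pocket of the larger blue caddy, left the twin pack where it stood, and handed the job in at about 12 s; no verdict came back.

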